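# Seat a filter funnel in a stiff tapered socket by feel

## Task

Take the smaller of the two white filter funnels out of the holder and nest its tapered stem in the tapered socket of the filtration stand, letting the taper centre itself. Then push down on the funnel, feeling the force, until the socket sleeve has gone all the way down, flush with the metal head round it; bed the taper by bearing down with about 16 N for half a second, never more than 22 N, and let go, leaving the funnel upright in the socket. Do not push on the stand with the gripper itself, and leave the bigger funnel and the other things where they are.

Things in the scene. Friction and masses are not known exactly. Their poses are not given: they have to be found in the camera images.
- funnel: smaller white filter funnel, loose, about 120 g, upright in one hole of the holder, bowl's underside on the holder's top. Origin: centre of the flat tip of its stem, z up. Tapered stem: diameter 16 mm at z = 0 growing evenly to 36 mm at z = 40 mm, straight neck to z = 47 mm, then the open bowl, 54 mm outer diameter, to the rim at z = 91 mm (wall 3 mm)
- big_funnel: the bigger white filter funnel, stays where it is. Same form and origin; stem 23 mm growing to 41 mm, bowl 62 mm outer diameter, same heights. Stands in the other hole
- holder: white bench holder with two square holes, fixed. Origin under its centre on the worktop; 80 mm (x) by 200 mm (y), top at z = 62 mm; holes 44 mm wide at y = -55 and +55 mm. Which funnel stands in which hole changes
- stand: filtration stand, fixed. Origin under the centre of its round base (110 mm diameter) on the worktop, z up. Three steel posts carry a flat round metal head, 100 mm outer diameter, with a 64 mm opening in which a grey socket sleeve floats
- socket (a joint): how far the sleeve is pushed down into the head, m: 0 up (rim 12 mm above the head's top), 0.012 on a hard stop (rim flush with the head's top). Starts to move at about 6 N, takes about 9 N near the bottom; above that it is on the stop. Stays where left. Sideways it floats with light friction (about 1 N) and starts up to 4 mm in x and y off the stand's axis (not measured)
- cup: clear plastic cup, 51 mm across, 55 mm high, bystander; origin under its centre
- tip_box: box of pipette tips, 75x120x67 mm, bystander; origin under its centre
- swab_jar: white jar with a broad lid, 82 mm across, 133 mm high, bystander; origin under its centre
- funnel_grip (a point): point on the smaller funnel's axis, 76 mm above its tip, inside the bowl: a good height to grasp the bowl round its outside (54 mm), moves with the funnel
- head_mid (a point): point on the stand's axis 110 mm above the worktop: the middle of the range of the head's top. The head is clamped at a height that is NOT measured, its top 90 to 130 mm above the worktop: find it by feel or sight. It does not move in the job. This point does not follow it
- socket_mid (a point): point on the stand's axis 122 mm above the worktop: the middle of the range of the raised sleeve's rim (true rim 102 to 142 mm; this point does not follow it). Sleeve rim 46 mm outside; bore open below, matching the smaller stem: 36 mm at the rim, 19 mm at 34 mm deep. The stem seats with its 36 mm level (z = 40 mm) within about 3 mm of the rim
Not all that is in view belongs to the job. What is shaped like the stand but blue or orange is not meant.

How it is judged:
By the outcome, as a careful person would: the job done as asked, in the order asked, and still so for the second after the job is handed in, with the robot touching nothing.
It also fails if it takes over 54 s, if anything falls off the work surface, if the arm or the gripper's body presses on something with over 40 N, if the wrist force passes 120 N, or if a joint passes its speed limit or range.

## Robot

A 7-joint arm with a two-finger parallel gripper is mounted at the origin on a cart in front of the work surface, level with it; the furniture and walls round the work are solid. World frame = base frame: x ahead of the robot, y to its left, z up, the work surface at z = 0. Lengths are in m, angles in rad, forces in N, time in s.
With the tool pointing down it reaches from about 0.425 to 0.95 m from the base axis. Payload 4.7 kg.
Tool frame: the origin (TCP) lies at the very end of the fingers, on their centre line; the grasp point (between the pads) lies 19 mm behind it (ctrl.pinch_z is the distance from the TCP to the grasp point, in m); x points along the fingers, y is the direction in which the jaws open and shut, and the axes are right-handed (so a half turn about x gives the same grasp; the last joint's range is limited). The gripper opens to 87 mm and grips with 3 to 60 N. Pads are 19 mm wide; open, the fingers measure 117 mm over their backs; the gripper's body (75 mm by 190 mm) begins 51 mm behind the grasp point.
Start: joints at [1.114, 0.469, -0.049, 1.532, 0.024, 1.141, -0.082], TCP at [0.28, -0.614, 0.223] pointing down, gripper open.
Joint ranges: [-2.59, 2.59], [-0.33, 1.99], [-1.39, 1.29], [0.1, 2.45], [-1.04, 4.18], [0.21, 1.99], [-2.66, 2.66]. Speed limits (rad/s): [2.57, 2.57, 3.14, 3.14, 3.14, 3.14, 3.14].

## Interface

Orientations are given as a unit quaternion [x, y, z, w].
In Python, from workcell import ctrl, camera, order, finder gives the robot as it stands.
- The arm moves only by the shell command python3 -m jog 'ROWS' [FORCE]. ROWS is JSON, a list of rows, each a list of 7 numbers: the shift along the world's x, y, z in cm, then the turn, a rotation vector about the world's x, y, z in rad, then the finger opening in cm, from 0 to 8.7. A call has 1 to 12 rows; each row shifts and turns the commanded pose from where the row before left it; what a row does not reach is not made up. A row lasts 1/12 s, in which the tool goes at most 41.7 mm and 7.16 degrees, less where a joint would pass 70% of its speed; a pose out of reach is approached as far as the arm can. A call is refused whole if a number of a shift passes 4.17 or a number of a turn 0.125, either way. A call with a gripper value outside its range is refused whole. The fingers move at their own pace and stop on an object; FORCE is the grip in N (left out, the last holds). Time passes only in rows, so rows that do not move let the fingers close. It gives the time, the measured TCP pose, the force and the opening at its end, in the units of the state.
- ctrl.observe(): the state, without advancing time (a new reading comes with each control period).
- camera(name): name is "side" or "top" or "wrist"; returns a dict with "color" (384x512x3 uint8, blue, green, red), "K" (3x3 intrinsics, pixels), "extrinsics" (4x4, takes a point from world to camera coordinates); the wrist camera has in their place "tool_from_camera" (4x4, takes a point from camera to tool coordinates, whose origin is the TCP and whose axes are the tool frame's). Camera axes: x right, y up, looking along -z (the intrinsics and any distortion apply to the point x, -y, -z); pixel columns grow to the right and rows downward; lengths in m; the calibration is good to about 2 mm. The wrist camera is an equidistant fisheye: a pixel r from the principal point sees the ray r / f radians off the axis. A picture is of the moment at which its call begins: read the wrist's pose just before it. There is no depth.
- order.job_done(): hands the job in, once; it reports no verdict.
Trained networks look in a picture, given as the dict that the camera call returned (one of the last four; its "shot" number tells which), for a name from the list of things; names that differ only in an ending like _2 or _b are one class to them, and where a whole thing is asked for, a point or a joint stands for the part that bears it (a point fixed in the world has none). Each returns a list of dicts, best first, with "confidence" (0 to 1); they miss things now and then, are a little off and sometimes report something else, mostly with a low value. They report only what shows in the picture. A call takes as long as a camera call. They do not tell look-alikes from the thing itself.
- finder.look_for(picture, name): "box" ([left, top, right, bottom] in pixels, round what is visible of it).
- finder.masks_of(picture, name): "region" (384x512 bool, what is visible of it) and "box" ([left, top, right, bottom] in pixels, round what is visible of it).
- finder.pinpoint(picture, name): "point" ([column, row] in pixels: a listed point, or the origin of a listed thing).
The state is a dict: "time": time; "qpos": joint angles; "qvel": joint speeds; "effort": joint torques, N m; "eef_pos": TCP position; "eef_rot": TCP orientation; "contact_force": force on the tool from outside, world axes, zero at the start; "torque": the same for the moment, N m; "finger_gap": opening from 0.0 (shut) to 1.0 (fully open).
Only numpy, scipy, OpenCV 4.12 (cv2) and the standard library are available. Lean on these libraries where they do the work, as an engineer would, in place of code of your own. Each camera call takes 0.05 s, during which the arm holds its last target.

## Working session

There is one attempt and no reset: what is moved stays moved. The work goes in short steps, Python scripts to look and compute and a shell command to move; the robot and the scene stay as the last step left them, time stands still between calls to the robot, and variables do not carry over. Pictures are saved under pics/ and viewed, and the job is handed in when it is done.

```bash
mkdir -p pics; ls; python3 - <<'E'
from workcell import ctrl,camera,order,finder
import cv2,numpy as np,pickle
s=ctrl.observe(); print({k:np.round(v,3) for k,v in s.items()}, ctrl.pinch_z)
P={}
for n in ("side","top","wrist"):
    p=camera(n);cv2.imwrite(f"pics/{n}0.png",p["color"]);P[n]=p
    print(n,p["shot"],np.round(p["K"],1).tolist(),np.round(p.get("extrinsics",p.get("tool_from_camera")),3).tolist(), [k for k in p])
    for o in ("funnel","big_funnel","stand","holder","socket"):
        for d in finder.look_for(p,o)[:3]: print(" ",o,np.round(d["box"]),round(d["confidence"],2))
    for o in ("funnel","funnel_grip","stand","holder","head_mid","socket_mid","big_funnel"):
        for d in finder.pinpoint(p,o)[:3]: print("  pt",o,np.round(d["point"],1),round(d["confidence"],2))
pickle.dump((s,P),open("p0.pkl","wb"))
E
```

```text
pics
{'time': np.float64(0.0), 'qpos': array([ 1.114,  0.469, -0.049,  1.534,  0.024,  1.141, -0.082]), 'qvel': array([-0.001,  0.001,  0.001,  0.   ,  0.002,  0.002,  0.002]), 'effort': array([ 1.0000e-03, -5.0797e+01, -8.1000e-02, -2.3615e+01, -6.1000e-02,
        3.8000e-02,  0.0000e+00]), 'eef_pos': array([ 0.28 , -0.614,  0.221]), 'eef_rot': array([-0.691, -0.151,  0.691, -0.149]), 'contact_force': array([ 0.343,  0.686, -0.247]), 'torque': array([ 0.045, -0.018, -0.047]), 'finger_gap': np.float64(0.997)} 0.0187
side 1 [[381.2, 0.0, 255.2], [0.0, 381.2, 193.3], [0.0, 0.0, 1.0]] [[-0.994, -0.105, -0.01, 0.52], [0.059, -0.626, 0.778, -0.188], [-0.088, 0.773, 0.628, -1.029], [0.0, 0.0, 0.0, 1.0]] ['color', 'K', 'extrinsics', 'shot']
  funnel [267. 250. 295. 280.] 0.6
  big_funnel [252. 225. 271. 253.] 0.97
  big_funnel [243. 234. 300. 303.] 0.63
  stand [249. 172. 279. 219.] 0.97
  stand [323. 278. 378. 342.] 0.75
  stand [244. 142. 269. 176.] 0.64
  holder [244. 231. 300. 305.] 0.98
  holder [188. 180. 222. 215.] 0.56
  socket [342. 285. 364. 307.] 0.91
  socket [257. 171. 271. 18
[... 1088 characters left out ...]
el [178.4 217. ] 0.85
  pt funnel [208. 203.] 0.23
  pt funnel [172.9 215.6] 0.15
  pt funnel_grip [174.3 216.5] 0.62
  pt stand [156.8 267.7] 0.98
  pt stand [333.1 177.6] 0.84
  pt stand [271.5 195.4] 0.61
  pt holder [195.9 210.1] 0.85
  pt head_mid [342.6 172.8] 0.93
  pt head_mid [271.7 191.6] 0.76
  pt head_mid [208.8 199.8] 0.68
  pt socket_mid [276.9 186.2] 0.76
  pt socket_mid [341.9 169.1] 0.75
  pt socket_mid [143.7 272.8] 0.64
  pt big_funnel [211.4 200.3] 0.91
wrist 3 [[297.3, 0.0, 248.6], [0.0, 297.3, 188.7], [0.0, 0.0, 1.0]] [[-0.0, 0.266, -0.964, -0.161], [1.0, 0.001, -0.0, 0.0], [0.001, -0.964, -0.266, -0.073], [0.0, 0.0, 0.0, 1.0]] ['color', 'K', 'tool_from_camera', 'shot']
```

```bash
python3 - <<'E'
import cv2
for n,c in (("side",(160,120,420,350)),("top",(110,140,380,300))):
    i=cv2.imread(f"pics/{n}0.png"); i=i[c[1]:c[3],c[0]:c[2]]
    cv2.imwrite(f"pics/{n}0c.png",cv2.resize(i,None,fx=2.6,fy=2.6,interpolation=cv2.INTER_CUBIC))
E
```

```text
(no output)
```

View pics/side0c.png

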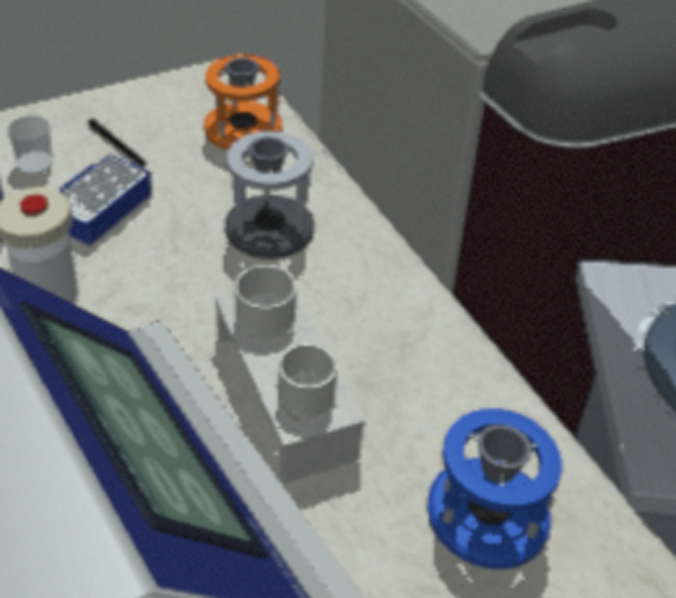

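View pics/top0c.png

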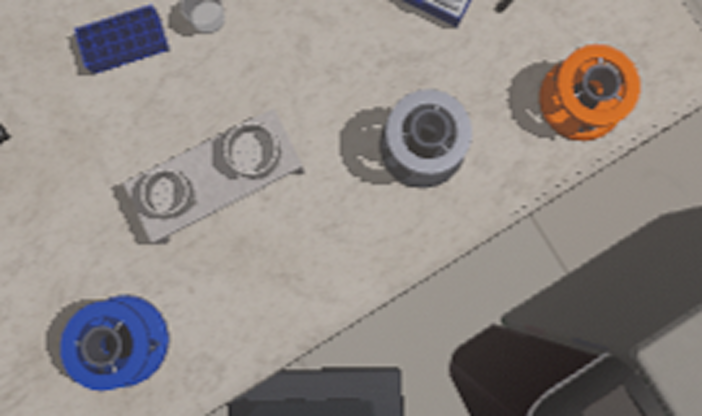

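View pics/wrist0.png

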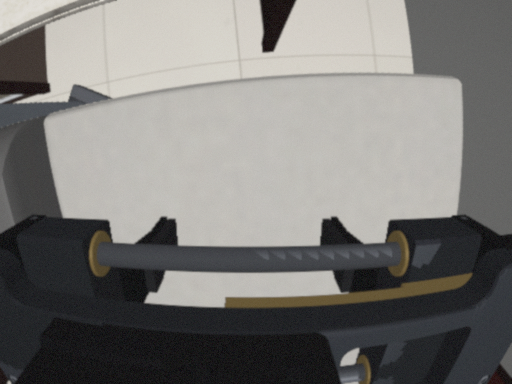

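View pics/side0.png

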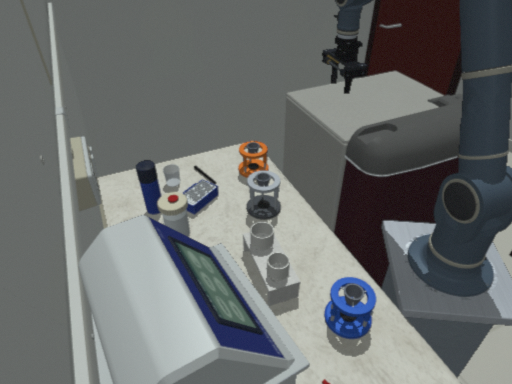

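The side view shows the grey stand at about (264,181), between the orange one (253,150) and the blue one (352,300). The small funnel is at (278,265), in the holder hole nearer the blue stand. The big funnel is at (262,235). In the top view the small funnel is at (173,212) and the grey stand at (274,191). Next I'll triangulate.

```bash
cat > h.py <<'E'
import numpy as np,pickle,cv2
from scipy.optimize import least_squares
from scipy.spatial.transform import Rotation as R
def proj(p,X):
    X=np.atleast_2d(X);E=p["extrinsics"];c=X@E[:3,:3].T+E[:3,3]
    v=np.c_[c[:,0],-c[:,1],-c[:,2]]@p["K"].T
    return v[:,:2]/v[:,2:]
def ray(p,uv):
    E=p["extrinsics"];d=np.linalg.inv(p["K"])@np.r_[uv,1];d=np.array([d[0],-d[1],-d[2]])
    o=-E[:3,:3].T@E[:3,3];return o,E[:3,:3].T@d
def atz(p,uv,z):
    o,d=ray(p,uv);return o+d*(z-o[2])/d[2]
def wray(p,pose,uv):
    """wrist fisheye ray in world"""
    K=p["K"];x=(uv[0]-K[0,2])/K[0,0];y=(uv[1]-K[1,2])/K[1,1];r=np.hypot(x,y)
    s=np.sin(r)/r if r>1e-9 else 1
    d=np.array([x*s,-y*s,-np.cos(r)]);T=p["tool_from_camera"]
    W=R.from_quat(pose["eef_rot"]).as_matrix()
    return pose["eef_pos"]+W@T[:3,3],W@(T[:3,:3]@d)
def wproj(p,pose,X):
    X=np.atleast_2d(X);W=R.from_quat(pose["eef_rot"]).as_matrix();T=p["tool_from_camera"]
    c=((X-pose["eef_pos"])@W-T[:3,3])@T[:3,:3];v=np.c_[c[:,0],-c[:,1],-c[:,2]]
    rho=np.hypot(v[:,0],v[:,1]);th=np.arctan2(rho,v[:,2]);
    return np.c_[v[:,0],v[:,1]]*(th/np.maximum(rho,1e-9))[:,None]*p["K"][0,0]+p["K"][:2,2]
def tri(obs):
    A=np.zeros((3,3));b=np.zeros(3)
    for o,d in obs:
        d=d/np.linalg.norm(d);M=np.eye(3)-np.outer(d,d);A+=M;b+=M@o
    X=np.linalg.solve(A,b);return X
E
python3 - <<'E'
from h import *
s,P=pickle.load(open("p0.pkl","rb"));S,T=P["side"],P["top"]
def t2(a,b):
    X=tri([ray(S,a),ray(T,b)]);return np.round(X,4),np.round(proj(S,X)-a,1),np.round(proj(T,X)-b,1)
print("small rim",t2((278.5,261.5),(173.5,212.3)))
print("big rim",t2((262.4,230),(206,196.5)))
print("head",t2((263.8,180.8),(274.2,192.7)))
print("stand base",t2((263.5,207),(271.5,195.4)))
print("rim106", atz(S,(278.5,261.5),.106),atz(T,(173.5,212.3),.106))
E
```

```text
small rim (array([0.4558, 0.1245, 0.0984]), array([[-1.1, -0.2]]), array([[-0.1,  0.9]]))
big rim (array([0.502 , 0.0264, 0.1029]), array([[-0.4, -0.1]]), array([[-0. ,  0.4]]))
head (array([ 0.5123, -0.1792,  0.1062]), array([[1. , 0.2]]), array([[ 0., -1.]]))
stand base (array([ 0.516 , -0.1781,  0.0035]), array([[-0.1, -0. ]]), array([[-0. ,  0.1]]))
rim106 [0.453065   0.13147013 0.106     ] [0.45758845 0.12276215 0.106     ]
```

View pics/top0.png

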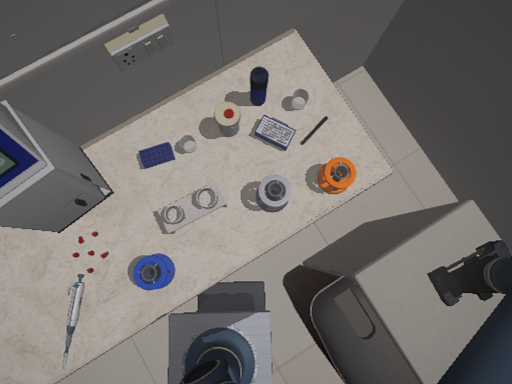

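```bash
python3 - <<'E'
from h import *
s,P=pickle.load(open("p0.pkl","rb"))
print(R.from_quat(s["eef_rot"]).as_matrix().round(3))
v=np.array([.502-.4565,.0264-.124]);print(np.degrees(np.arctan2(v[1],v[0])))
E
```

```text
[[-0.001  0.415 -0.91 ]
 [ 0.002 -0.91  -0.415]
 [-1.    -0.002  0.   ]]
-65.00560696711592
```

```bash
python3 -m jog '[[0,0,3,0,0,0,8.7],[0,0,3,0,0,0,8.7],[1.6,3.4,0.2,0,0,0,8.7],[1.6,3.4,0.2,0,0,0,8.7],[1.6,3.4,0.2,0,0,0,8.7],[1.6,3.4,0.2,0,0,0,8.7],[1.6,3.4,0.2,0,0,0,8.7],[1.6,3.4,0.2,0,0,0,8.7],[1.6,3.4,0.2,0,0,0,8.7],[1.6,3.4,0.2,0,0,0,8.7],[1.6,3.4,0.2,0,0,0,8.7],[1.6,3.4,0.2,0,0,0,8.7]]'
```

```text
time: 2.95
eef_pos: [0.4405, -0.2724, 0.303]
eef_rot: [0.691, 0.15, -0.691, 0.15]
contact_force: [-0.3, -0.8, 0.4]
finger_gap: 0.998
```

```bash
python3 -m jog '[[2.4,3,0,0,0,0,8.7],[2.4,3,0,0,0,0,8.7],[2.4,3,0,0,0,0,8.7],[0,0,0,0,0,0,8.7],[0,0,0,0,0,0,8.7]]'; python3 - <<'E'
from h import *
from workcell import ctrl,camera,finder
s=ctrl.observe();p=camera("wrist");cv2.imwrite("pics/w1.png",p["color"]);pickle.dump((s,p),open("w1.pkl","wb"))
print(s["eef_pos"],s["contact_force"])
for d in finder.pinpoint(p,"head_mid")[:2]: print(d)
E
```

```text
time: 3.37
eef_pos: [0.5133, -0.1815, 0.3026]
eef_rot: [0.691, 0.152, -0.69, 0.152]
contact_force: [-0.5, -1.5, -0.3]
finger_gap: 1.002
[ 0.51329883 -0.181535    0.30261693] [-0.49480701 -1.51736291 -0.33300597]
{'point': [404.1, 192.5], 'confidence': 0.79}
{'point': [243.6, 167.0], 'confidence': 0.68}
```

View pics/w1.png

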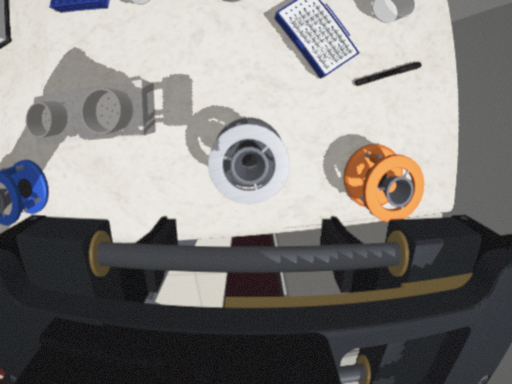

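```bash
python3 - <<'E'
from h import *
s,p=pickle.load(open("w1.pkl","rb"))
i=p["color"][105:225,190:310];cv2.imwrite("pics/w1c.png",cv2.resize(i,None,fx=5,fy=5,interpolation=cv2.INTER_CUBIC))
E
```

```text
(no output)
```

View pics/w1c.png

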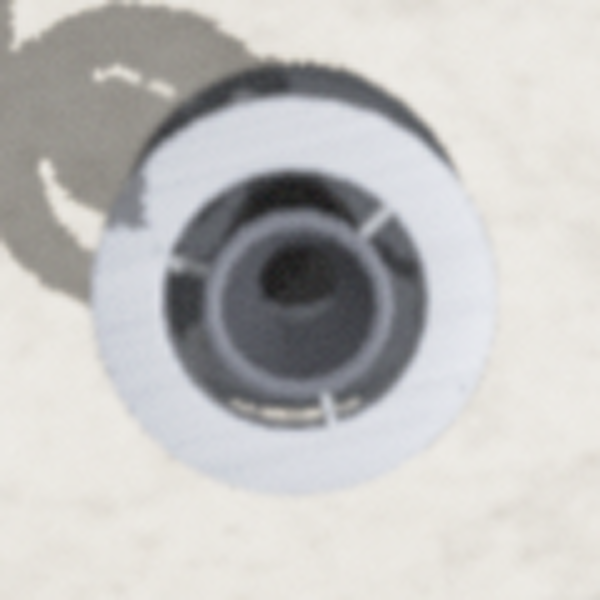

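```bash
cat >> h.py <<'E'
def circ(c,r,z,n=180):
    t=np.linspace(0,2*np.pi,n,endpoint=False);return np.c_[c[0]+r*np.cos(t),c[1]+r*np.sin(t),0*t+z]
def box(q): return np.array([q[:,0].min(),q[:,1].min(),q[:,0].max(),q[:,1].max()])
E
python3 - <<'E'
from h import *
s,p=pickle.load(open("w1.pkl","rb"))
f=lambda b:(np.array(b)+.5)/5-.5+np.array([190,105,190,105])
A,B,C=f([92,97,497,494]),f([163,171,428,430]),f([205,209,392,399])
r=lambda v:np.r_[box(wproj(p,s,circ(v[:2],.05,v[2])))-A,box(wproj(p,s,circ(v[:2],.032,v[2])))-B]
o=least_squares(r,[.513,-.178,.11]);print(o.x,o.fun.round(2))
o1=least_squares(lambda v:box(wproj(p,s,circ(v[:2],.05,v[2])))-A,[.513,-.178,.11]);print(o1.x)
h=o.x[2]
o=least_squares(lambda v:box(wproj(p,s,circ(v[:2],.023,v[2])))-C,[.513,-.178,.12]);print("sleeve",o.x,o.fun.round(2))
o=least_squares(lambda v:box(wproj(p,s,circ(v[:2],.023,h+.012)))-C,[.513,-.178]);print("sleeve fixed z",o.x,o.fun.round(2))
E
```

```text
[ 0.51749194 -0.18012205  0.10692789] [-0.08 -0.03  0.28  0.44  0.27  0.06 -0.47 -0.46]
[ 0.51734888 -0.18005     0.10497748]
sleeve [ 0.51783728 -0.1808951   0.111403  ] [-0.33  0.33  0.33 -0.34]
sleeve fixed z [ 0.51911992 -0.1802803 ] [-0.74 -0.06  0.74  0.08]
```

```bash
python3 -m jog '[[-0.6,3.4,0,0,0,0,8.7],[-0.6,3.4,0,0,0,0,8.7],[-0.6,3.4,0,0,0,0,8.7],[-0.6,3.4,0,0,0,0,8.7],[-0.6,3.4,-0.5,0,0,0,8.7],[-0.6,3.4,-1,0,0,0,8.7],[-0.6,3.4,-1,0,0,0,8.7],[-0.6,3.4,-1,0,0,0,8.7],[-0.6,3.4,-1,0,0,0,8.7],[0,0,0,0,0,0,8.7],[0,0,0,0,0,0,8.7]]' 30; python3 - <<'E'
from h import *
from workcell import ctrl,camera,finder
s=ctrl.observe();p=camera("wrist");pickle.dump((s,p),open("w2.pkl","wb"))
print(s["eef_pos"],s["contact_force"],s["qpos"])
cv2.imwrite("pics/w2.png",p["color"])
for d in finder.look_for(p,"funnel")[:2]+finder.look_for(p,"big_funnel")[:2]: print(d)
E
```

```text
time: 4.38
eef_pos: [0.4575, 0.1219, 0.2573]
eef_rot: [-0.691, -0.15, 0.691, -0.151]
contact_force: [-0.1, -0.7, 0.3]
finger_gap: 1.001
[0.45745788 0.12185984 0.25725595] [-0.11574244 -0.72233442  0.33645401] [ 0.15776917  0.14504962 -0.55858515  1.92258135  0.08660875  1.09825229
 -1.57704983]
{'box': [220.2, 146.6, 265.3, 200.2], 'confidence': 0.7}
{'box': [310.0, 142.0, 368.1, 199.8], 'confidence': 0.71}
{'box': [219.7, 148.9, 268.2, 199.4], 'confidence': 0.44}
```

View pics/w2.png

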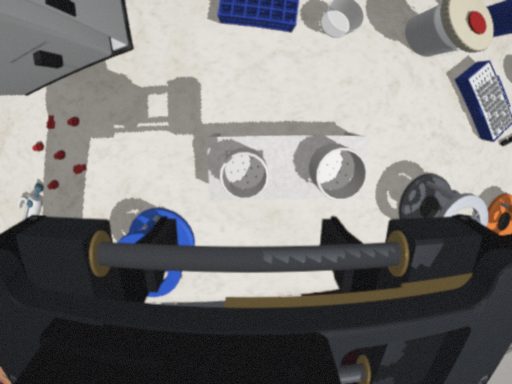

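```bash
python3 - <<'E'
from h import *
s,p=pickle.load(open("w2.pkl","rb"))
i=p["color"][120:220,200:380];cv2.imwrite("pics/w2c.png",cv2.resize(i,None,fx=4.4,fy=4.4,interpolation=cv2.INTER_CUBIC))
E
```

```text
(no output)
```

View pics/w2c.png

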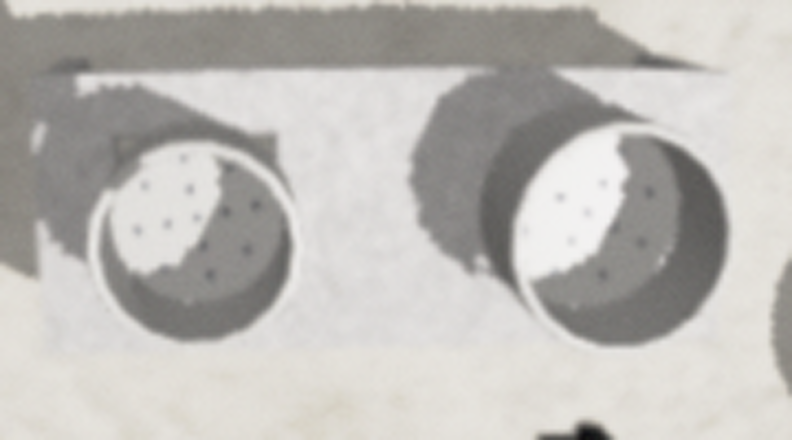

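```bash
python3 - <<'E'
from h import *
s,p=pickle.load(open("w2.pkl","rb"))
f=lambda b:(np.array(b)+.5)/4.4-.5+np.array([200,120,200,120])
for b,r in (([88,139,299,343],.027),([511,122,729,347],.031)):
    A=f(b)
    for z in (.106,None):
        if z: o=least_squares(lambda v:box(wproj(p,s,circ(v[:2],r,z)))-A,[.457,.12])
        else: o=least_squares(lambda v:box(wproj(p,s,circ(v[:2],r,v[2])))-A,[.457,.12,.1])
        print(o.x.round(4),o.fun.round(2))
M=R.from_quat(s["eef_rot"]).as_matrix();print(M.round(3))
E
```

```text
[0.457 0.127] [-1.01 -1.12  1.    1.24]
[0.454  0.1259 0.0914] [ 0.1  -0.1  -0.1   0.11]
[0.504 0.029] [-1.23 -1.45  1.43  1.62]
[0.5029 0.0222 0.088 ] [ 0.07 -0.07 -0.08  0.08]
[[-0.001  0.416 -0.909]
 [-0.001 -0.909 -0.416]
 [-1.     0.     0.001]]
```

```bash
python3 -m jog '[[-0.15,0.35,-3,0,0,0,8.7],[0,0,-3,0,0,0,8.7],[0,0,-3,0,0,0,8.7],[0,0,-3,0,0,0,8.7],[0,0,-1,0,0,0,8.7],[0,0,0,0,0,0,8.7],[0,0,0,0,0,0,8.7]]' 30; python3 - <<'E'
from h import *
from workcell import ctrl,camera,finder
s=ctrl.observe();p=camera("wrist");q=camera("top");pickle.dump((s,p,q),open("w3.pkl","wb"))
print(s["eef_pos"],s["contact_force"])
cv2.imwrite("pics/w3.png",p["color"])
cv2.imwrite("pics/t3.png",cv2.resize(q["color"][160:260,110:250],None,fx=5,fy=5))
E
```

```text
time: 5.12
eef_pos: [0.4575, 0.1247, 0.1283]
eef_rot: [0.691, 0.149, -0.691, 0.149]
contact_force: [0.6, -0.7, 0.9]
finger_gap: 1.003
[0.45749836 0.12468303 0.12826109] [ 0.61048025 -0.7060702   0.9224214 ]
```

View pics/w3.png

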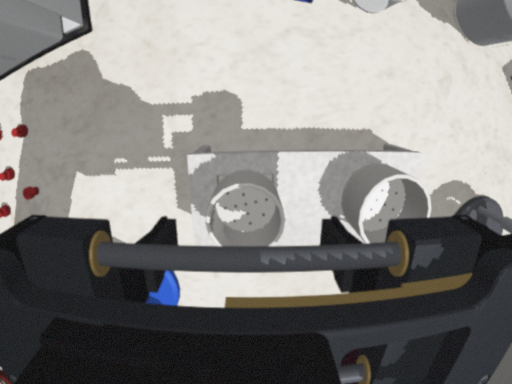

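View pics/t3.png

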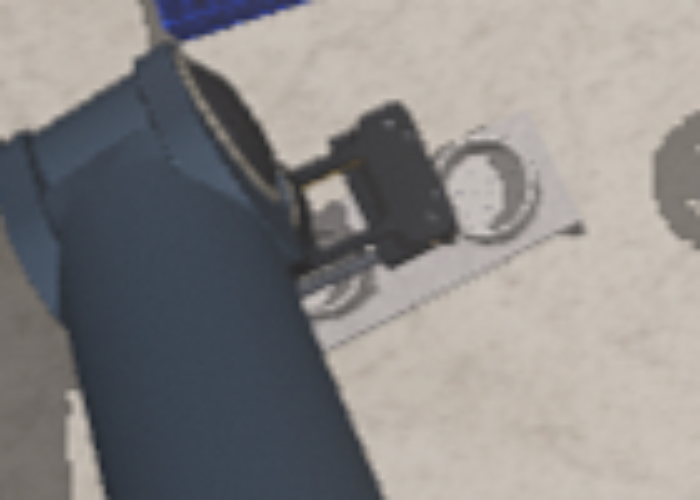

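```bash
python3 - <<'E'
from h import *
s,p,q=pickle.load(open("w3.pkl","rb"))
i=p["color"][150:270,180:310];cv2.imwrite("pics/w3c.png",cv2.resize(i,None,fx=5,fy=5,interpolation=cv2.INTER_CUBIC))
print(wproj(p,s,[s["eef_pos"],[.456,.1255,.106]]))
for c in ((.456,.1255),(.4575,.1247),(.457,.127)):print(c,box(wproj(p,s,circ(c,.027,.106))))
E
```

```text
[[247.90305205 234.36047741]
 [245.89844357 222.0737064 ]]
(0.456, 0.1255) [205.51399003 182.65016849 286.35907686 257.73336205]
(0.4575, 0.1247) [207.43553379 181.07228306 288.42397448 256.44121747]
(0.457, 0.127) [203.99394118 180.32063803 285.037048   255.82004586]
```

View pics/w3c.png

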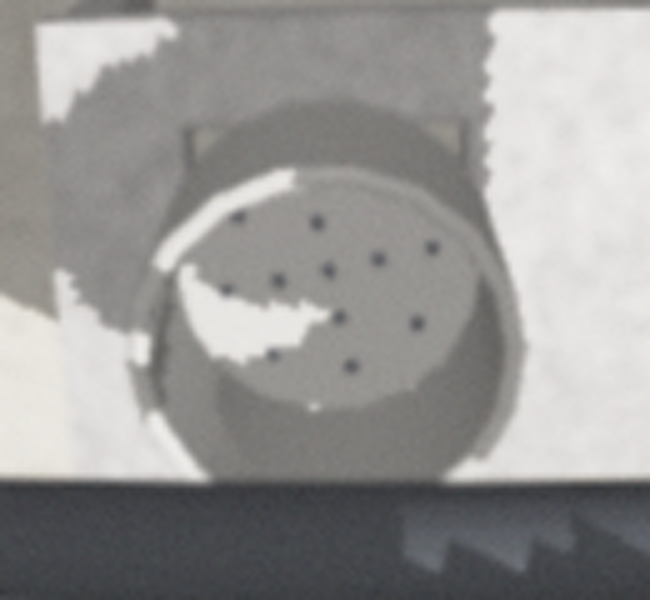

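```bash
python3 -m jog '[[-0.2,0.1,-2,0,0,0,8.7],[0,0,-2,0,0,0,8.7],[0,0,-1.4,0,0,0,8.7],[0,0,0,0,0,0,8.7],[0,0,0,0,0,0,4.5],[0,0,0,0,0,0,4.5],[0,0,0,0,0,0,4.5],[0,0,0,0,0,0,4.5],[0,0,0,0,0,0,4.5],[0,0,0,0,0,0,4.5]]' 35
```

```text
time: 6.05
eef_pos: [0.4549, 0.1264, 0.074]
eef_rot: [0.691, 0.15, -0.691, 0.15]
contact_force: [-0.1, -0.9, 0.3]
finger_gap: 0.63
```

```bash
python3 -m jog '[[0,0,1,0,0,0,4.5],[0,0,2,0,0,0,4.5],[0,0,3.2,0,0,0,4.5],[0,0,3.2,0,0,0,4.5],[0,0,3.2,0,0,0,4.5],[0,0,3.2,0,0,0,4.5],[0,0,2,0,0,0,4.5],[0,0,0,0,0,0,4.5],[0,0,0,0,0,0,4.5]]' 35;  python3 - <<'E'
from h import *
from workcell import ctrl,camera,finder
s=ctrl.observe();p=camera("wrist");q=camera("side");pickle.dump((s,p,q),open("w4.pkl","wb"))
print(s["eef_pos"],s["contact_force"],s["torque"])
cv2.imwrite("pics/w4.png",p["color"])
cv2.imwrite("pics/s4.png",cv2.resize(q["color"][130:330,200:360],None,fx=3,fy=3))
E
```

```text
time: 6.8
eef_pos: [0.4547, 0.1265, 0.2527]
eef_rot: [0.692, 0.15, -0.69, 0.15]
contact_force: [0.2, -0.5, -1.9]
finger_gap: 0.608
[0.45474673 0.12646103 0.25270541] [ 0.22296794 -0.46967703 -1.90897624] [-0.01267505 -0.00424698  0.01275914]
```

View pics/w4.png

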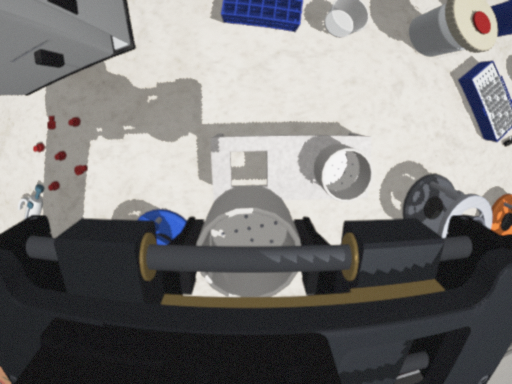

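View pics/s4.png

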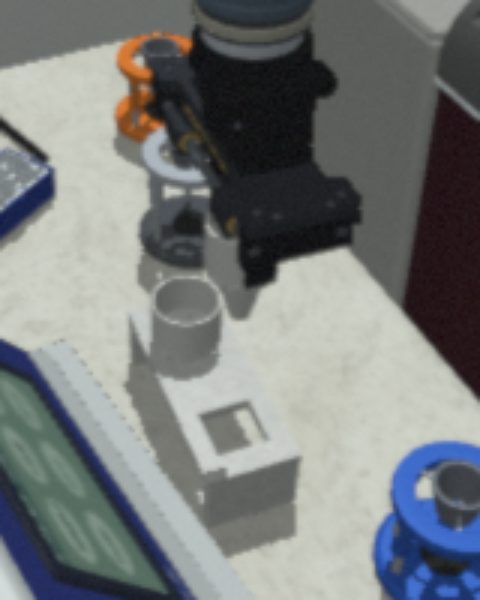

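```bash
python3 -m jog '[[0.3,-1.5,0,0,0,0,4.5],[0.65,-3.1,0,0,0,0,4.5],[0.65,-3.1,0,0,0,0,4.5],[0.65,-3.1,0,0,0,0,4.5],[0.65,-3.1,0,0,0,0,4.5],[0.65,-3.1,0,0,0,0,4.5],[0.65,-3.1,0,0,0,0,4.5],[0.65,-3.1,0,0,0,0,4.5],[0.65,-3.1,0,0,0,0,4.5],[0.65,-3.1,0,0,0,0,4.5],[0.25,-1.3,0,0,0,0,4.5],[0,0,0,0,0,0,4.5]]' 35;  python3 - <<'E'
from h import *
from workcell import ctrl,camera,finder
s=ctrl.observe();p=camera("wrist");q=camera("side");t=camera("top");pickle.dump((s,p,q,t),open("w5.pkl","wb"))
print(s["eef_pos"],s["contact_force"],s["torque"],s["qpos"])
cv2.imwrite("pics/w5.png",p["color"])
a=cv2.resize(q["color"][110:240,200:330],None,fx=4,fy=4)
cv2.imwrite("pics/s5.png",a)
E
```

```text
time: 7.9
eef_pos: [0.5175, -0.1847, 0.2492]
eef_rot: [-0.69, -0.148, 0.693, -0.148]
contact_force: [-0.5, -0.2, -1.1]
finger_gap: 0.609
[ 0.51749083 -0.18472562  0.24923028] [-0.45887409 -0.23000155 -1.10470788] [-0.02191355  0.00501508 -0.01085467] [ 0.54648133  0.26436822 -0.34181092  1.78313433  0.09853282  1.11448358
 -0.97751346]
```

View pics/w5.png

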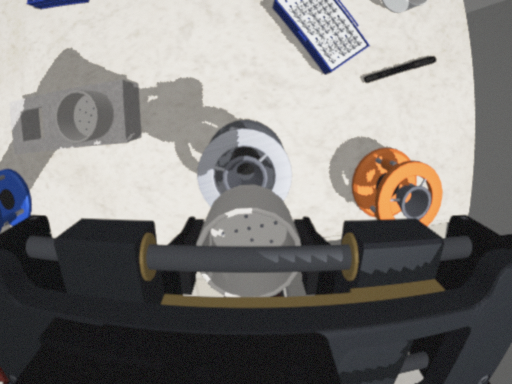

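View pics/s5.png

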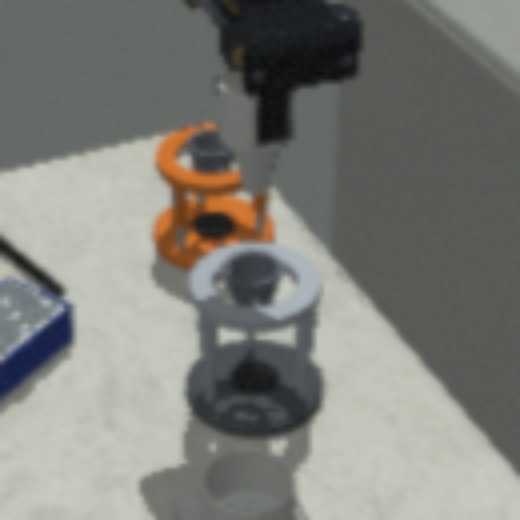

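```bash
python3 - <<'E'
from h import *
s,p,q,t=pickle.load(open("w5.pkl","rb"))
S=4
def up(im,x0,y0,x1,y1): return cv2.resize(im[y0:y1,x0:x1],None,fx=S,fy=S,interpolation=cv2.INTER_CUBIC)
def dr(im,q,x0,y0,c): cv2.polylines(im,[((q-[x0,y0]+.5)*S-.5).round().astype(int)],True,c,1)
for h,nm in ((.107,"a"),(.112,"b")):
    a=up(p["color"],180,110,320,220);b=up(q["color"],230,150,300,230)
    for c,r,z,col in ((( .5174,-.180),.05,h,(0,0,255)),((.5174,-.180),.032,h,(0,255,0)),((.5185,-.1805),.023,h+.012,(255,0,0))):
        dr(a,wproj(p,s,circ(c,r,z)),180,110,col);dr(b,proj(q,circ(c,r,z)),230,150,col)
    H=max(a.shape[0],b.shape[0]);o=np.zeros((H,a.shape[1]+b.shape[1],3),np.uint8)
    o[:a.shape[0],:a.shape[1]]=a;o[:b.shape[0],a.shape[1]:]=b;cv2.imwrite(f"pics/ov5{nm}.png",o)
E
```

```text
(no output)
```

View pics/ov5a.png

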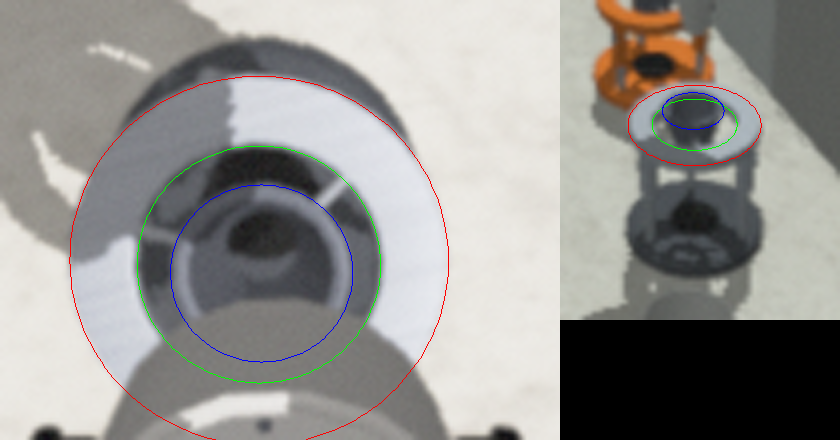

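View pics/ov5b.png

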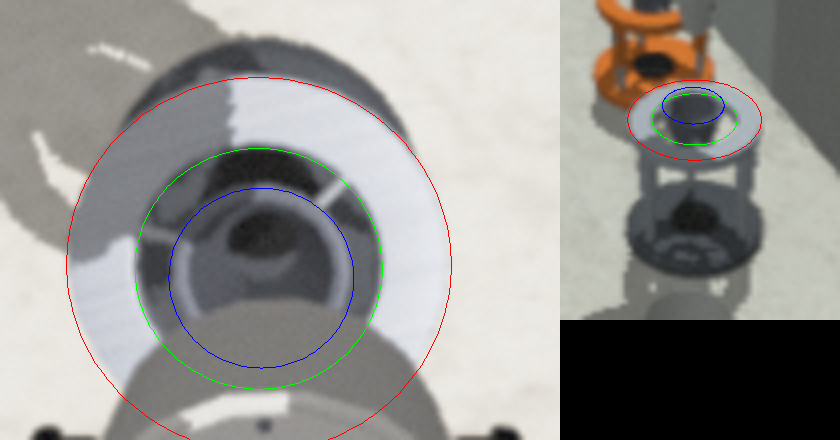

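```bash
python3 -m jog '[[0,0,-2,0,0,0,4.5],[0,0,-2,0,0,0,4.5],[0,0,0,0,0,0,4.5],[0,0,0,0,0,0,4.5]]' 35;  python3 - <<'E'
from h import *
from workcell import ctrl,camera,finder
s=ctrl.observe();p=camera("wrist");q=camera("side");pickle.dump((s,p,q),open("w6.pkl","wb"))
s2=ctrl.observe()
print(s["eef_pos"],s2["eef_pos"],s["contact_force"],s2["contact_force"],s2["torque"])
S=4
def up(im,x0,y0,x1,y1): return cv2.resize(im[y0:y1,x0:x1],None,fx=S,fy=S,interpolation=cv2.INTER_CUBIC)
def dr(im,q,x0,y0,c): cv2.polylines(im,[((q-[x0,y0]+.5)*S-.5).round().astype(int)],True,c,1)
h=.11
a=up(p["color"],180,110,320,250);b=up(q["color"],230,110,300,230)
for c,r,z,col in ((( .5174,-.180),.05,h,(0,0,255)),((.5174,-.180),.032,h,(0,255,0)),((.5185,-.1805),.023,h+.012,(255,0,0)),(s2["eef_pos"][:2],.027,s2["eef_pos"][2]+.032,(255,255,0)),(s2["eef_pos"][:2],.008,s2["eef_pos"][2]-.059,(255,0,255))):
    dr(a,wproj(p,s,circ(c,r,z)),180,110,col);dr(b,proj(q,circ(c,r,z)),230,110,col)
H=max(a.shape[0],b.shape[0]);o=np.zeros((H,a.shape[1]+b.shape[1],3),np.uint8)
o[:a.shape[0],:a.shape[1]]=a;o[:b.shape[0],a.shape[1]:]=b;cv2.imwrite(f"pics/ov6.png",o[:600,:800])
E
```

```text
time: 8.38
eef_pos: [0.5179, -0.1787, 0.2109]
eef_rot: [-0.69, -0.152, 0.692, -0.15]
contact_force: [-0.1, -0.2, -0.2]
finger_gap: 0.608
[ 0.5178646  -0.17868243  0.21087682] [ 0.51930895 -0.17969855  0.21265855] [-0.06993743 -0.17171985 -0.18075926] [ 0.11466065  1.03804615 -0.7703251 ] [-0.01382745 -0.07698197  0.04691992]
```

View pics/ov6.png

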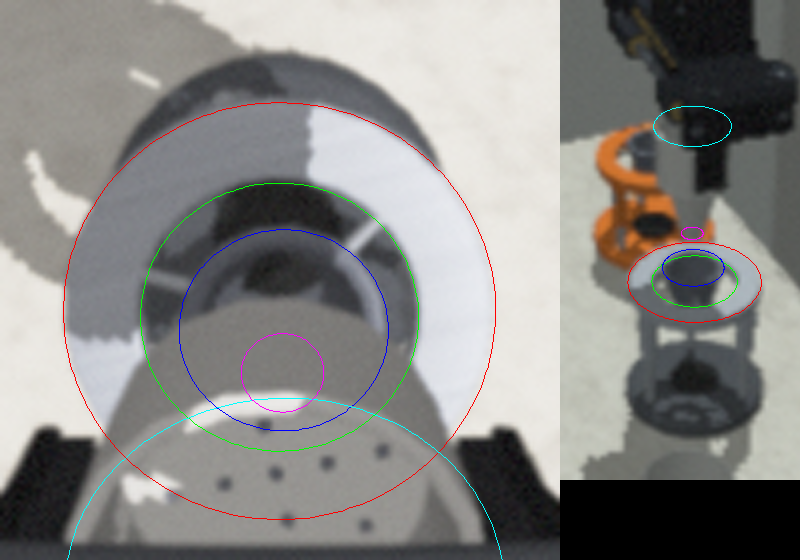

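```bash
python3 -m jog '[[0,0,-2,0,0,0,4.5],[0,0,-2,0,0,0,4.5],[0,0,-1.2,0,0,0,4.5],[0,0,-0.2,0,0,0,4.5],[0,0,0,0,0,0,4.5],[0,0,0,0,0,0,4.5]]' 50; python3 -c "
from workcell import ctrl,camera;import cv2
s=ctrl.observe();print(s['contact_force'],s['eef_pos'])
q=camera('side');s=ctrl.observe();print(s['contact_force'],s['eef_pos']);
p=camera('wrist');cv2.imwrite('pics/w7.png',p['color']);cv2.imwrite('pics/s7.png',cv2.resize(q['color'][110:230,220:310],None,fx=5,fy=5,interpolation=2))"
```

```text
time: 8.98
eef_pos: [0.5195, -0.1807, 0.1587]
eef_rot: [0.692, 0.15, -0.69, 0.15]
contact_force: [0.1, -0.2, -0.4]
finger_gap: 0.605
[ 0.07235795 -0.23013092 -0.37705702] [ 0.51948859 -0.1807422   0.15870533]
[-0.38500729 -0.29381993 -1.40858189] [ 0.51963738 -0.18077951  0.15890807]
```

View pics/s7.png

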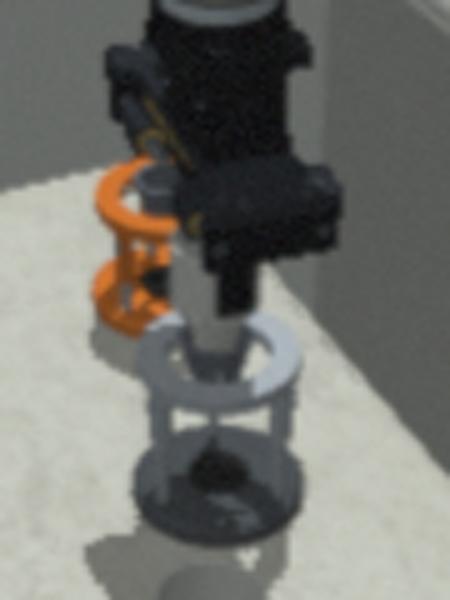

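View pics/w7.png

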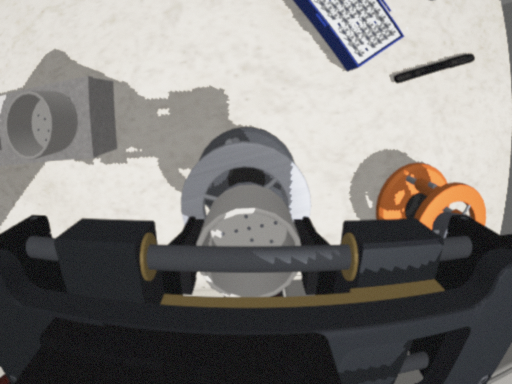

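```bash
cat > f.py <<'E'
from workcell import ctrl,camera
import numpy as np
F=[];Z=[]
for i in range(4):
    camera("wrist");s=ctrl.observe();F.append(s["contact_force"]);Z.append(s["eef_pos"])
print("F",np.mean(F,0).round(2),np.std(F,0).round(2),"pos",np.mean(Z,0).round(4),"gap",round(float(s["finger_gap"]),3),s["time"])
E
python3 -m jog '[[0,0,-0.3,0,0,0,4.5],[0,0,-0.3,0,0,0,4.5],[0,0,-0.3,0,0,0,4.5],[0,0,0,0,0,0,4.5]]'; python3 f.py
python3 -m jog '[[0,0,-0.2,0,0,0,4.5],[0,0,-0.2,0,0,0,4.5],[0,0,0,0,0,0,4.5]]'; python3 f.py
```

```text
time: 9.42
eef_pos: [0.5181, -0.1806, 0.1479]
eef_rot: [-0.691, -0.15, 0.691, -0.15]
contact_force: [-1.3, 0.1, -1.1]
finger_gap: 0.606
F [ 0.04  0.27 -1.2 ] [0.29 0.09 0.14] pos [ 0.5185 -0.1806  0.1484] gap 0.608 9.6167
time: 9.87
eef_pos: [0.5186, -0.1803, 0.1443]
eef_rot: [0.691, 0.15, -0.691, 0.15]
contact_force: [0.0, 0.1, -0.3]
finger_gap: 0.606
F [ 0.55  0.45 -1.27] [0.58 0.39 0.3 ] pos [ 0.5186 -0.1804  0.1444] gap 0.603 10.0667
```

Baseline Fz is about -1.2 N, the funnel's weight. Next I'll feel for the seat in small steps.

```bash

python3 -m jog '[[0,0,-0.1,0,0,0,4.5],[0,0,-0.1,0,0,0,4.5],[0,0,0,0,0,0,4.5]]'; python3 f.py
python3 -m jog '[[0,0,-0.1,0,0,0,4.5],[0,0,0,0,0,0,4.5]]'; python3 f.py
```

```text
time: 10.32
eef_pos: [0.5191, -0.1807, 0.143]
eef_rot: [0.691, 0.15, -0.691, 0.15]
contact_force: [-0.6, 1.0, 1.4]
finger_gap: 0.603
F [0.37 0.79 2.86] [0.37 0.52 0.32] pos [ 0.519  -0.1807  0.143 ] gap 0.605 10.5167
time: 10.68
eef_pos: [0.5191, -0.1809, 0.1421]
eef_rot: [0.691, 0.15, -0.691, 0.15]
contact_force: [0.2, 0.7, 4.6]
finger_gap: 0.605
F [0.37 0.59 5.79] [0.29 0.24 0.27] pos [ 0.5191 -0.1809  0.142 ] gap 0.608 10.8833
```

```bash

python3 -m jog '[[0,0,-0.1,0,0,0,4.5],[0,0,-0.1,0,0,0,4.5],[0,0,-0.1,0,0,0,4.5],[0,0,-0.1,0,0,0,4.5],[0,0,0,0,0,0,4.5]]'; python3 f.py
python3 -m jog '[[0,0,-0.1,0,0,0,4.5],[0,0,-0.1,0,0,0,4.5],[0,0,-0.1,0,0,0,4.5],[0,0,0,0,0,0,4.5]]'; python3 f.py
```

```text
time: 11.3
eef_pos: [0.5191, -0.1809, 0.138]
eef_rot: [0.691, 0.15, -0.691, 0.15]
contact_force: [0.4, 0.7, 4.7]
finger_gap: 0.603
F [0.07 1.2  5.4 ] [0.43 0.44 0.38] pos [ 0.5191 -0.1809  0.138 ] gap 0.606 11.5
time: 11.83
eef_pos: [0.5192, -0.1809, 0.1352]
eef_rot: [0.691, 0.15, -0.691, 0.15]
contact_force: [0.8, 1.1, 5.6]
finger_gap: 0.61
F [-0.14  0.77  5.68] [0.34 0.45 0.31] pos [ 0.5192 -0.1809  0.1352] gap 0.608 12.0333
```

```bash

python3 -m jog '[[0,0,-0.1,0,0,0,4.5],[0,0,-0.1,0,0,0,4.5],[0,0,-0.1,0,0,0,4.5],[0,0,0,0,0,0,4.5]]'; python3 f.py
python3 -m jog '[[0,0,-0.1,0,0,0,4.5],[0,0,0,0,0,0,4.5]]'; python3 f.py
```

```text
time: 12.37
eef_pos: [0.5193, -0.181, 0.1323]
eef_rot: [0.692, 0.15, -0.69, 0.15]
contact_force: [0.6, 0.5, 6.7]
finger_gap: 0.606
F [0.25 0.52 6.8 ] [0.4  0.4  0.79] pos [ 0.5193 -0.181   0.1323] gap 0.606 12.5667
time: 12.73
eef_pos: [0.5194, -0.181, 0.1314]
eef_rot: [0.692, 0.15, -0.69, 0.151]
contact_force: [-0.4, 0.5, 7.6]
finger_gap: 0.6
F [-0.08  0.72  7.22] [0.39 0.59 0.54] pos [ 0.5194 -0.181   0.1315] gap 0.602 12.9333
```

```bash

python3 -m jog '[[0,0,-0.1,0,0,0,4.5],[0,0,0,0,0,0,4.5]]'; python3 f.py
python3 -m jog '[[0,0,-0.1,0,0,0,4.5],[0,0,0,0,0,0,4.5]]'; python3 f.py
```

```text
time: 13.1
eef_pos: [0.5195, -0.1812, 0.1308]
eef_rot: [0.692, 0.149, -0.69, 0.151]
contact_force: [0.2, 0.1, 8.8]
finger_gap: 0.604
F [0.31 0.27 9.07] [0.43 0.1  0.1 ] pos [ 0.5195 -0.1812  0.1308] gap 0.606 13.3
time: 13.47
eef_pos: [0.5202, -0.1816, 0.1307]
eef_rot: [0.692, 0.149, -0.69, 0.151]
contact_force: [-0.9, 0.8, 13.8]
finger_gap: 0.603
F [-0.38  0.1  13.01] [0.38 0.61 0.52] pos [ 0.5203 -0.1816  0.1307] gap 0.602 13.6667
```

```bash

python3 -m jog '[[0,0,-0.03,0,0,0,4.5],[0,0,-0.02,0,0,0,4.5],[0,0,0,0,0,0,4.5],[0,0,0,0,0,0,4.5]]'; python3 f.py
```

```text
time: 14.0
eef_pos: [0.5204, -0.1816, 0.1306]
eef_rot: [0.692, 0.149, -0.69, 0.151]
contact_force: [-1.9, 0.9, 14.9]
finger_gap: 0.605
F [-1.18  0.39 15.24] [0.4  0.11 0.46] pos [ 0.5204 -0.1816  0.1306] gap 0.608 14.2
```

```bash

python3 -m jog '[[0,0,0,0,0,0,4.5],[0,0,0,0,0,0,4.5],[0,0,0,0,0,0,4.5],[0,0,0,0,0,0,4.5],[0,0,0,0,0,0,4.5],[0,0,0,0,0,0,4.5]]'; python3 f.py
python3 -m jog '[[0,0,0.1,0,0,0,4.5],[0,0,0.1,0,0,0,4.5],[0,0,0.1,0,0,0,4.5],[0,0,0,0,0,0,4.5]]'; python3 f.py
```

```text
time: 14.7
eef_pos: [0.5204, -0.1816, 0.1306]
eef_rot: [0.692, 0.149, -0.69, 0.151]
contact_force: [-1.9, 0.4, 15.7]
finger_gap: 0.603
F [-1.21  0.6  15.22] [0.57 0.68 0.49] pos [ 0.5204 -0.1816  0.1306] gap 0.609 14.9
time: 15.23
eef_pos: [0.5185, -0.181, 0.1309]
eef_rot: [-0.691, -0.15, 0.691, -0.15]
contact_force: [0.2, 0.5, 3.0]
finger_gap: 0.604
F [ 0.65 -0.19  3.69] [0.36 0.3  0.4 ] pos [ 0.5185 -0.181   0.131 ] gap 0.609 15.4333
```

Held at 15.2 N reading (about 16.4 N with the funnel's weight) for nearly a second, then unloaded to 3.7 N. I'll take off a bit more, then open slowly.

```bash

python3 -m jog '[[0,0,0.08,0,0,0,4.5],[0,0,0,0,0,0,4.5],[0,0,0,0,0,0,5.5],[0,0,0,0,0,0,6.2],[0,0,0,0,0,0,7],[0,0,0,0,0,0,8],[0,0,0,0,0,0,8.5],[0,0,0,0,0,0,8.5]]'; python3 f.py
python3 -c "
from workcell import ctrl,camera;import cv2
q=camera('side');p=camera('wrist');cv2.imwrite('pics/w8.png',p['color']);cv2.imwrite('pics/s8.png',cv2.resize(q['color'][110:230,220:310],None,fx=5,fy=5,interpolation=2))"
```

```text
time: 16.1
eef_pos: [0.5185, -0.1806, 0.1319]
eef_rot: [-0.691, -0.15, 0.691, -0.15]
contact_force: [-0.9, 0.7, -0.2]
finger_gap: 0.917
F [0.21 0.14 0.03] [0.39 0.5  0.43] pos [ 0.5186 -0.1807  0.1319] gap 0.971 16.3
```

View pics/s8.png

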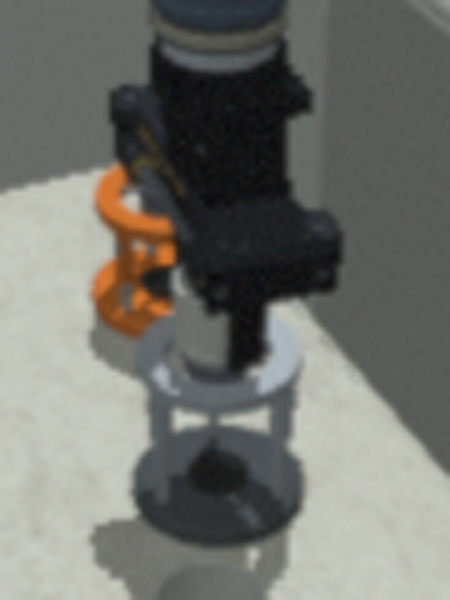

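View pics/w8.png

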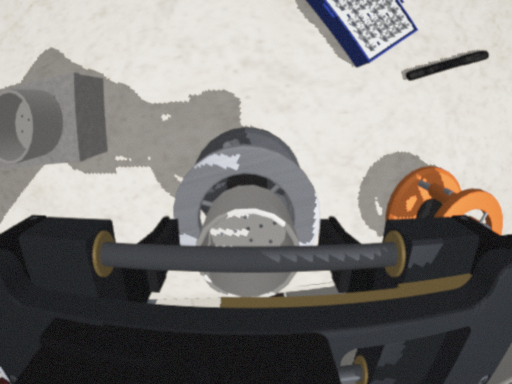

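Released; the funnel stays upright. Now I'll lift straight up and clear.

```bash

python3 -m jog '[[0,0,1,0,0,0,8.7],[0,0,2,0,0,0,8.7],[0,0,3,0,0,0,8.7],[0,0,3,0,0,0,8.7],[0,0,3,0,0,0,8.7],[0,0,3,0,0,0,8.7],[0,0,0,0,0,0,8.7]]'; python3 f.py
python3 - <<'E'
from h import *
from workcell import ctrl,camera
s=ctrl.observe();p=camera("wrist");q=camera("side");pickle.dump((s,p,q),open("w9.pkl","wb"))
cv2.imwrite("pics/w9.png",p["color"])
S=6
def up(im,x0,y0,x1,y1): return cv2.resize(im[y0:y1,x0:x1],None,fx=S,fy=S,interpolation=cv2.INTER_CUBIC)
cv2.imwrite("pics/s9.png",up(q["color"],225,130,305,225));cv2.imwrite("pics/w9c.png",up(p["color"],190,100,310,200))
E
```

```text
time: 16.98
eef_pos: [0.522, -0.1812, 0.2894]
eef_rot: [0.695, 0.148, -0.687, 0.152]
contact_force: [0.8, 0.1, -0.3]
finger_gap: 0.998
F [-0.22  0.03 -0.99] [1.09 0.38 0.13] pos [ 0.519  -0.1807  0.2834] gap 1.002 17.1833
```

View pics/s9.png

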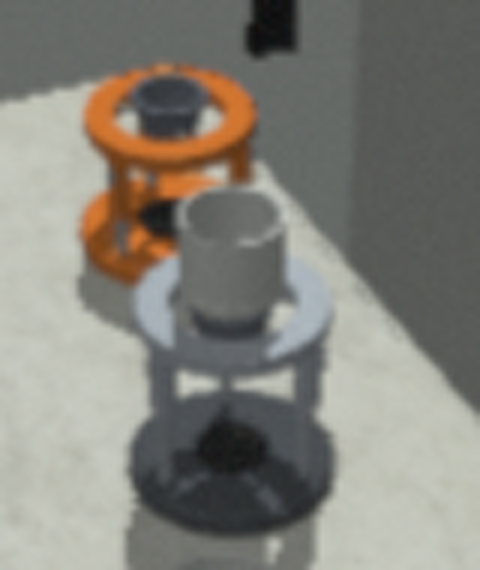

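View pics/w9.png

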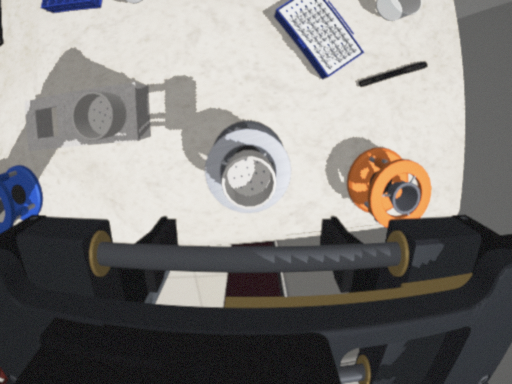

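View pics/w9c.png

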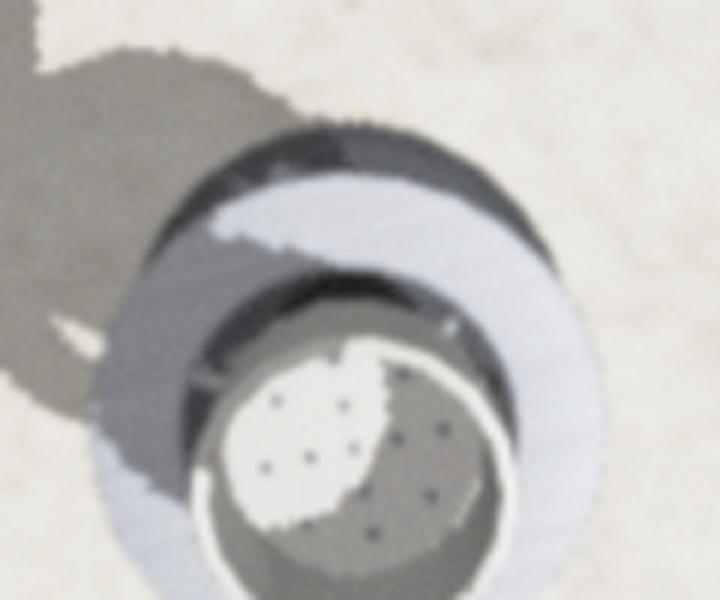

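```bash
python3 - <<'E'
from h import *
s,p,q=pickle.load(open("w9.pkl","rb"))
S=6
def up(im,x0,y0,x1,y1): return cv2.resize(im[y0:y1,x0:x1],None,fx=S,fy=S,interpolation=cv2.INTER_CUBIC)
def dr(im,q,x0,y0,c): cv2.polylines(im,[((q-[x0,y0]+.5)*S-.5).round().astype(int)],True,c,1)
o=[]
for d in (0,.004):
    a=up(q["color"],240,150,285,200)
    for c,r,z,col in (((.5174,-.180),.05,.110,(0,0,255)),((.5185,-.1805),.027,.161+d,(255,255,0)),((.5185,-.1805),.027,.117+d,(0,255,0)),((.5185,-.1805),.023,.11+d,(255,0,0))):
        dr(a,proj(q,circ(c,r,z)),240,150,col)
    o.append(a)
cv2.imwrite("pics/ov9.png",np.hstack(o))
E
```

```text
(no output)
```

View pics/ov9.png

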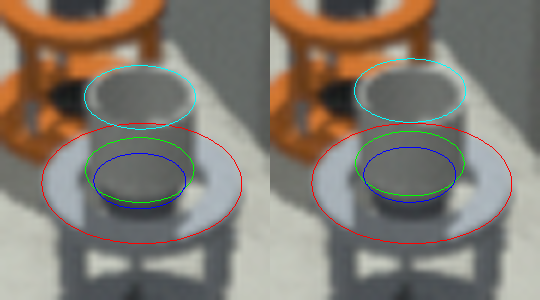

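The rim sits about 51 mm above the head, as expected with the sleeve flush. Handing in.

```bash
python3 -c "
from workcell import order;print(order.job_done())"
```

```text
the job is handed in; nothing more can be done
None
```

I took the smaller funnel from its hole in the holder and seated it in the grey stand's socket. I then pushed it down to the hard stop, let go and handed the job in at about 17 s, with the arm clear.

- **Pushing down:** the stem met the socket with the TCP (the fingertips) at about 0.143 m. The sleeve slid at readings of 5–9 N, and the force then jumped to 13 N at 0.131 m. That is about 12 mm of travel, which matches the sleeve's full stroke.
- **Bedding:** I held a reading of 15.2 N for nearly a second. Adding the funnel's weight, that is about 16.4 N on the socket. The highest reading I saw was 15.7 N. I eased off almost fully before opening the fingers.
- **Last checks:** the pictures show the funnel upright and free of the gripper. In the side view the rim fits about 51 mm above the head, as expected with the sleeve flush. The big funnel was still in its hole, and the other things I could see had not moved.
- **What disagreed:** camera estimates of the head's height ranged from 105 to 112 mm, while feel gave about 112 mm. The wrist camera also put the funnel rim in the holder about 15 mm too low, so I used the known 106 mm. That flush check took the head at 110 mm and is only good to a couple of millimetres, so the jump in force at the stop is the stronger evidence.

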